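# Load the filter wheel and index it to the third stop

### The job

Seat the loose round filter (black cell, red glass) flat, glass up, in the yellow-rimmed empty seat of the indexing filter wheel and let go of it. Then grip the bar knob in the middle of the wheel and turn it clockwise (seen from above) by three clicks, so that the filter comes round to the read head, without going past the third stop or turning backwards past a click; finish while still gripping the knob at that third stop, with the filter still seated. Do not push the lens case or the iris stand about.

Things in the scene. Friction and masses are not known exactly. Their poses are not given: they have to be found in the camera images.
- filter: loose filter cell: black upright cylinder of 40 mm diameter and 18 mm height with an aluminium band and red glass in its top face, about 60 g. Origin at the centre of its underside, z up (glass side). It starts on the table, to the right or to the left of the wheel.
- seat (a point): centre of the floor of the yellow-rimmed empty seat, where the filter's underside rests; it turns with the wheel. The seat is a round cavity 43 mm wide inside a ring wall 4.5 mm thick and 5 mm high on the flat wheel. The floor lies 30 mm above the table, 65 mm from the wheel's axis. The seats on either side, 76 mm away, are empty; the two far ones hold fixed filters 41 mm above the table.
- knob_grip (a point): point on the wheel's upright axis, 76 mm above the table, halfway up the knob: the height to pinch it. The knob, fixed to the middle of the wheel (196 mm wide), is a black upright bar 50 mm long, 14 mm thick, from 56 to 90 mm above the table on a round hub 24 mm wide; pinch it across its 14 mm. Axes turn with the wheel: x along the bar, towards the yellow seat, y across it, z up.
- index_wheel (a joint): angle of wheel and knob in rad, 0 at the start, growing clockwise seen from above. Spring detents (clicks) lie every 24 degrees (0.419 rad); the pull between them is at most 0.1 N m, towards the nearest stop. The third stop is at 1.257 rad.
- index_base: fixed black round base of the wheel, 208 mm in diameter, four low bolted feet reaching 123 mm from the axis. Origin on the axis on the table. A grey read head with a red top, 46 mm tall, stands just outside the rim (101 to 121 mm from the axis), 72 degrees clockwise from the yellow seat as it is at the start.
- lens_case: bystander: loose white round lens case, 34 mm diameter, 14 mm high, on the table at the other side of the wheel from the filter. Origin at the centre of its underside.
- iris: bystander: loose iris on a black post and foot, 65 x 54 x 100 mm, at the right of the work. Origin at the centre of its underside.
Mind the look-alikes: they are no part of the job. What is shaped like the filter but green or purple is not meant.

How it is judged (in metres and radians):
On the way, in this order (a step that is already met when the one before it is completed fails the run):
1. the filter lies flat in the yellow seat, let go, the wheel still at its starting stop (horizontal distance between filter and seat below 0.004 m and z of filter in the frame of seat below 0.002 m and angle between filter's own z axis and vertical below 0.06 rad and contact force between the fingers and filter below 0.1 N and value of joint index_wheel below 0.2 rad), for 0.2 s.
2. the knob is gripped at the third stop (value of joint index_wheel between 1.167 and 1.347 rad and contact force between the fingers and knob_bar above 2 N), for 0.2 s.
At the end, for the whole second after the job is handed in: The fingers grip the knob (more than 2 N), which rests at the third stop (1.257 rad within 0.09 rad); the filter lies in the yellow seat (centred within 4 mm, underside within 2 mm of the floor, upright within 0.06 rad), not touched by the fingers (all of step 2 and velocity of joint index_wheel between -0.1 and 0.1 rad/s and horizontal distance between filter and seat below 0.004 m and z of filter in the frame of seat between -0.003 and 0.002 m and angle between filter's own z axis and vertical below 0.06 rad and contact force between the fingers and filter below 0.1 N); the arm keeps its last pose, push and grip.
It fails at once if the wheel is turned past the third stop towards the fourth (value of joint index_wheel above 1.5 rad).
It fails at once if the wheel is turned backwards over a click (value of joint index_wheel below -0.25 rad).
It fails at once if the lens case is pushed more than 20 mm (distance of lens_case from where it was at the start of the episode above 0.02 m).
It fails at once if the iris stand is pushed more than 20 mm or tipped (distance of iris from where it was at the start of the episode above 0.02 m or angle between iris's own z axis and vertical above 0.3 rad).
It also fails if it takes over 58 s, if anything falls off the work surface, if the arm or the gripper's body presses on something with over 40 N, if the wrist force passes 120 N, or if a joint passes its speed limit or range.

### The arm

A 7-joint arm with a two-finger parallel gripper is mounted at the origin on a cart in front of the work surface, level with it; the furniture and walls round the work are solid. World frame = base frame: x ahead of the robot, y to its left, z up, the work surface at z = 0. Lengths are in mm, angles in rad, forces in N, time in s.
With the tool pointing down it reaches from about 400 to 750 mm from the base axis. Payload 19.5 kg.
Tool frame: the origin (TCP) lies between the finger pads; the fingertips stand 17 mm ahead of it and the grasp point (between the pads) lies 2 mm behind it; z points along the fingers, y is the direction in which the jaws open and shut (so a half turn about z gives the same grasp; the last joint's range is limited). The gripper opens to 85 mm and grips with 20 to 120 N. Pads are 22 mm wide; open, the fingers measure 114 mm over their backs; the gripper's body (76 mm by 85 mm) begins 54 mm behind the grasp point. The pads swing forward as they close: fully open they stand 13 mm farther back than shut.
Start: joints at [-0.042, 0.707, -0.028, 1.485, 0.022, 0.951, -0.075], TCP at [574.976, 0.003, 248.268] pointing down, gripper open.
Joint ranges: [-2.71, 2.71], [-0.32, 2.16], [-1.57, 1.52], [0, 2.45], [-1.46, 4.6], [0, 2.02], [-2.83, 2.83]. Speed limits (rad/s): [1.89, 1.89, 2.57, 2.57, 3.01, 3.01, 3.01].

### API

Orientations are given as a unit quaternion [x, y, z, w].
In Python, from plant import status, get_image, job_done gives the robot as it stands. The module is installed in compiled form; this text tells all that it offers.
- The arm moves only by the tool jog_arm, never from a script. Its argument "deltas" is a list that holds one entry, the list of rows, each a list of 7 numbers: the turn, a rotation vector about the tool's x, y, z in rad, then the shift along the tool's x, y, z in mm, then the closure, from 0 (fully open) to 1 (shut). A call has 1 to 20 rows; each row is the pose to reach, as a shift and turn from the pose commanded when the call began, along the tool's axes at that moment; what a row does not reach only later rows make up. A row lasts 1/10 s, in which the tool goes at most 50 mm and 8.59 degrees, less where a joint would pass 70% of its speed; a pose out of reach is approached as far as the arm can. A call with a gripper value outside its range is refused whole. The fingers move at their own pace and stop on an object; the grip force is fixed at half the most. Time passes only in rows, so rows that repeat a pose let the fingers close. It gives the time, the measured TCP pose, the force and the opening at its end, in the units of the state.
- status.read_state(): the state, without advancing time (a new reading comes with each control period).
- get_image(name): name is "scene" or "side" or "wrist"; returns a dict with "color" (420x560x3 uint8, red, green, blue), "depth" (420x560 float32, mm along the optical axis (not along the pixel's ray), 0 where there is no reading), "camera_matrix" (3x3 intrinsics, pixels), "k1" (the pictures are not rectified: a ray, as slopes to the right and down, at radius r is drawn at 1 + k1 r^2 times it, then the intrinsics apply), "extrinsics" (4x4, takes a point from world to camera coordinates). Camera axes: x right, y up, looking along -z (the intrinsics and any distortion apply to the point x, -y, -z); pixel columns grow to the right and rows downward; lengths in mm; the calibration is good to about 2 mm. A picture is of the moment at which its call begins.
- job_done(): hands the job in, once; it reports no verdict.
The state is a dict: "clock": time; "qpos": joint angles; "joint_velocities": joint speeds; "effort": joint torques, N m; "ee_pos": TCP position; "tcp_rot": TCP orientation; "wrist_force": force on the tool from outside, world axes, zero at the start; "moment": the same for the moment, N m; "gripper_width": finger opening in mm.
Only numpy, scipy, OpenCV 4.12 (cv2) and the standard library are available. Lean on these libraries where they do the work, as an engineer would, in place of code of your own. Each camera call takes 0.05 s, during which the arm holds its last target.

## Working session

There is one attempt and no reset: what is moved stays moved. The work goes in short steps, Python scripts to look and compute and a tool call to move; the robot and the scene stay as the last step left them, time stands still between calls to the robot, and variables do not carry over. Pictures are saved under pics/ and viewed, and the job is handed in when it is done.

Besides the shell and the picture viewer there is one more tool, called after "Call:" by a JSON object that holds its "op" and its "data". jog_arm: Moves the arm, as the interface text tells. Its arguments: {"type":"object","properties":{"deltas":{"type":"array","items":{"type":"array","items":{"type":"array","items":{"type":"number"}}}}},"required":["deltas"]}

```bash
mkdir -p pics
cat > h.py <<'E'
import numpy as np, cv2
from plant import status, get_image
def grab(name,tag):
    d=get_image(name); np.savez('pics/%s.npz'%tag,**{k:np.array(v) for k,v in d.items()})
    cv2.imwrite('pics/%s.png'%tag,d['color'][:,:,::-1]); return d
def load(tag):
    z=np.load('pics/%s.npz'%tag); return {k:z[k] for k in z.files}
def ray(d,u,v):
    K=d['camera_matrix']; k1=float(d['k1']); E=d['extrinsics']
    D=np.array([k1,0,0,0.]); p=cv2.undistortPoints(np.array([[[u,v]]],float),K,D,None,None,None,)[0,0] if 0 else None
    p=cv2.undistortPointsIter(np.array([[[u,v]]],float),K,D,None,None,(3,100,1e-10))[0,0]
    R=E[:3,:3];o=-R.T@E[:3,3]; return o,R.T@np.array([p[0],-p[1],-1.])
def onz(d,u,v,z):
    o,r=ray(d,u,v); return o+r*(z-o[2])/r[2]
def proj(d,P):
    K=d['camera_matrix'];c=d['extrinsics'][:3,:3]@np.asarray(P,float)+d['extrinsics'][:3,3]
    s=np.array([c[0],-c[1]])/-c[2]; s=s*(1+float(d['k1'])*(s@s)); return K[:2,:2]@s+K[:2,2]
E
python3 - <<'E'
from h import *
for n in ['scene','side','wrist']:
    d=grab(n,n+'0'); print(n,d['camera_matrix'].tolist(),d['k1'],d['extrinsics'].round(3).tolist())
print(status.read_state())
E
```

```text
scene [[503.85647053923503, 0.0, 282.519007491932], [0.0, 503.85647053923503, 199.509305328773], [0.0, 0.0, 1.0]] -0.1164354354156246 [[-0.779, -0.627, -0.0, 402.523], [0.412, -0.513, 0.753, -279.859], [-0.472, 0.587, 0.658, -1011.745], [0.0, 0.0, 0.0, 1.0]]
side [[402.7987115587155, 0.0, 275.4943265494479], [0.0, 402.7987115587155, 208.8730996824982], [0.0, 0.0, 1.0]] -0.0888785150736463 [[0.964, -0.265, 0.019, -506.226], [0.095, 0.41, 0.907, -110.521], [-0.248, -0.873, 0.421, -854.58], [0.0, 0.0, 0.0, 1.0]]
wrist [[299.9932730539628, 0.0, 278.02903731895293], [0.0, 299.9932730539628, 207.58874552199626], [0.0, 0.0, 1.0]] -0.0457809699150091 [[1.0, -0.0, -0.001, -574.82], [-0.0, 0.96, -0.28, 36.077], [0.001, 0.28, 0.96, -380.068], [0.0, 0.0, 0.0, 1.0]]
{'clock': 0.15, 'qpos': array([-0.04170964,  0.70694283, -0.02764321,  1.48484301,  0.02201002,
        0.95090171, -0.07550295]), 'joint_velocities': array([-0.00028161, -0.00303713,  0.00100909, -0.00236566,  0.00106548,
        0.00074887, -0.00085192]), 'effort': array([-2.72933512e-04, -8.83303356e+01,  1.23416293e+00, -2.36189121e+01,
        1.69090542e-02,  5.40951354e-03,  2.67545431e-05]), 'ee_pos': array([5.74834420e+02, 1.93740267e-02, 2.47955940e+02]), 'tcp_rot': array([ 7.07096203e-01,  7.07117248e-01, -2.83957929e-04, -2.76356109e-04]), 'wrist_force': array([0.19121533, 0.24318966, 0.09854791]), 'moment': array([0.00995477, 0.00092916, 0.03203706]), 'gripper_width': 85.79664074868279}
```

View pics/scene0.png

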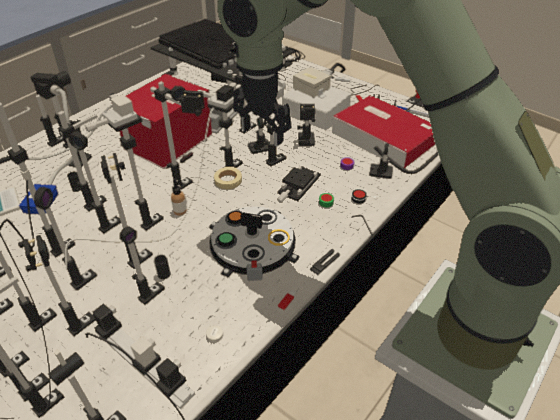

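View pics/side0.png

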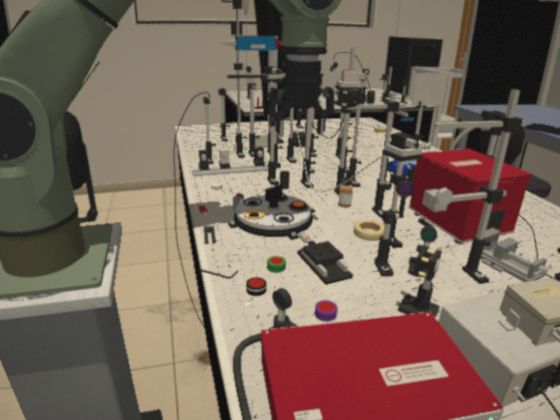

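View pics/wrist0.png

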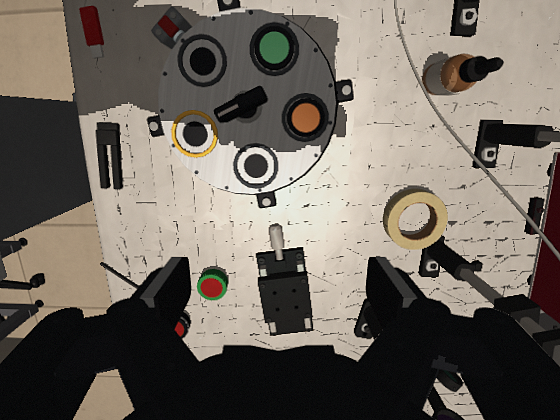

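Run:
```python
from h import *
d=load('wrist0');s=load('scene0');e=load('side0')
for n,uv,z in [('yel',(195,134),35),('s2',(203,61),35),('s3',(256,165),35),('green',(274,48),41),('orange',(306,118),41),('decoy',(212,286),18)]:
    print(n,onz(d,*uv,z).round(1))
print('filt scene',onz(s,359,195,18).round(1),'side',onz(e,257,284,18).round(1))
print('decoy',onz(s,326,199,18).round(1),onz(e,277,263,18).round(1))
print('iris foot',onz(s,381,172,0).round(1),onz(e,283,325,0).round(1))
print('lens',onz(s,215,335,14).round(1))
a=cv2.resize(s['color'][140:300,200:420,::-1],None,fx=3.5,fy=3.5,interpolation=cv2.INTER_CUBIC);cv2.imwrite('pics/sc.png',a)
a=cv2.resize(e['color'][180:350,200:370,::-1],None,fx=3.5,fy=3.5,interpolation=cv2.INTER_CUBIC);cv2.imwrite('pics/ec.png',a)
```

```text
yel [483.   57.5  35. ]
s2 [496.5 132.1  35. ]
s3 [549.9  22.9  35. ]
green [570.8 142.9  41. ]
orange [604.8  74.2  41. ]
decoy [ 485.8 -142.3   18. ]
filt scene [ 422.4 -202.7   18. ] side [ 428.4 -217.8   18. ]
decoy [ 480.8 -135.2   18. ] [ 485.2 -155.6   18. ]
iris foot [ 437.2 -346.3   -0. ] [ 450.2 -320.8    0. ]
lens [416.7 340.2  14. ]
```

View pics/sc.png

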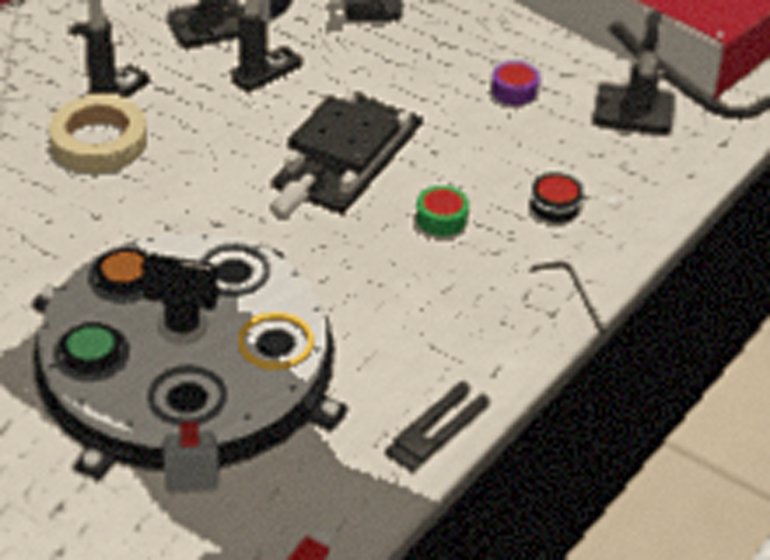

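View pics/ec.png

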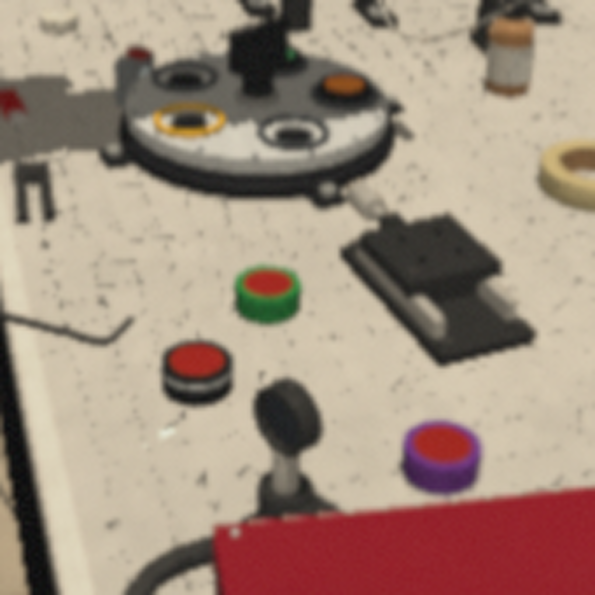

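Call:
{"op": "jog_arm", "data": {"deltas": [[[0,0,0,-108,-148,40,0],[0,0,0,-108,-148,40,0],[0,0,0,-108,-148,40,0],[0,0,0,-108,-148,40,0],[0,0,0,-108,-148,40,0],[0,0,0,-108,-148,40,0]]]}}

```text
clock: 0.75
ee_pos: [427.0, -108.2, 208.4]
tcp_rot: [0.707, 0.707, 0.0, -0.0]
wrist_force: [0.2, 0.4, 0.0]
gripper_width: 85.6
```

Run:
```python
from h import *
d=grab('wrist','w1'); print(status.read_state()['ee_pos'])
s=load('wrist0')
h=cv2.cvtColor(s['color'],cv2.COLOR_RGB2HSV)
m=cv2.inRange(h,(15,110,100),(32,255,255));m[:100]=0;m[170:]=0;m[:,:165]=0;m[:,230:]=0
p=cv2.findNonZero(m)[:,0].astype(np.float32);el=cv2.fitEllipse(cv2.convexHull(p));print(el,len(p),onz(s,*el[0],35))
h=cv2.cvtColor(d['color'],cv2.COLOR_RGB2HSV)
m=cv2.inRange(h,(0,130,70),(8,255,255))|cv2.inRange(h,(172,130,70),(180,255,255))
n,l,st,c=cv2.connectedComponentsWithStats(m)
for i in range(1,n):
    if st[i,4]>80: print(st[i],c[i],onz(d,*c[i],18).round(1))
```

```text
[ 427.54758144 -107.75194799  208.36949827]
((193.8103485107422, 133.51910400390625), (44.541629791259766, 47.92473602294922), 143.55047607421875) 447 [481.72019381  57.98885194  35.        ]
[317 208  26  25 502] [329.8247012 220.3187251] [ 485.  -143.9   18. ]
[264 264  27  23 464] [277.0237069  274.56465517] [ 426.  -211.3   18. ]
[347 336  23  18 332] [358.06024096 344.42168675] [ 530.1 -312.6   18. ]
```

View pics/w1.png

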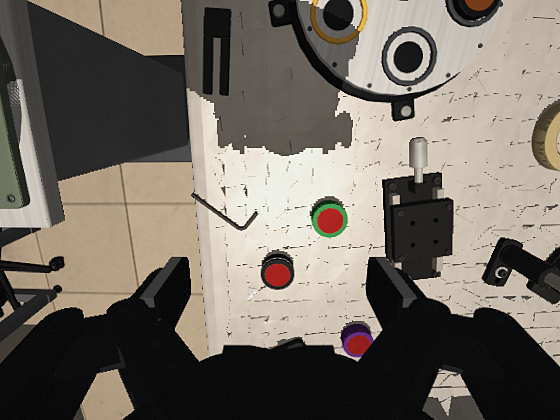

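Call:
{"op": "jog_arm", "data": {"deltas": [[[0,0,0,-50,-1,20,0],[0,0,0,-90,-1,50,0],[0,0,0,-103,-1,90,0],[0,0,0,-103,-1,128,0],[0,0,0,-103,-1,128,0],[0,0,0,-103,-1,128,0]]]}}

```text
clock: 1.4
ee_pos: [426.6, -210.3, 80.9]
tcp_rot: [0.707, 0.708, -0.0, -0.0]
wrist_force: [0.9, 0.2, 0.6]
gripper_width: 85.3
```

Run:
```python
from h import *
d=grab('wrist','w2'); grab('side','e2');s=status.read_state();print(s['ee_pos'],s['qpos'])
h=cv2.cvtColor(d['color'],cv2.COLOR_RGB2HSV)
m=cv2.inRange(h,(0,130,70),(8,255,255))|cv2.inRange(h,(172,130,70),(180,255,255))
n,l,st,c=cv2.connectedComponentsWithStats(m)
for i in range(1,n):
    if st[i,4]>80: print(st[i],c[i],onz(d,*c[i],18).round(1))
```

```text
[ 427.02125576 -210.68935383   82.08139925] [ 0.41661528  0.85874449 -0.04570086  2.00246547  0.12506379  0.28077186
  0.26766265]
[369 105  28  49 828] [383.26086957 131.51932367] [ 491.7 -144.9   18. ]
[255 223  45  29 949] [276.1938883  237.28872497] [ 425.6 -214.8   18. ]
```

View pics/w2.png

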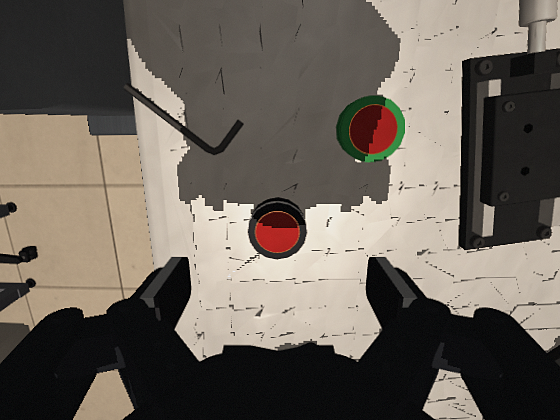

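View pics/e2.png

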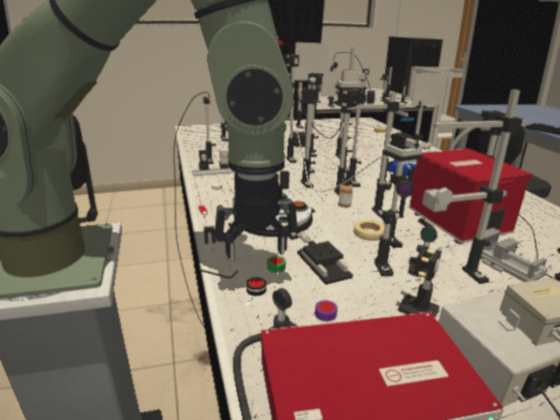

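Run:
```python
from h import *
d=load('w2');print(onz(d,277,232,18),proj(d,[426,-211,18]))
c=cv2.resize(d['color'][180:280,220:340,::-1],None,fx=6,fy=6);cv2.imwrite('pics/w2c.png',c)
```

```text
[ 426.15346335 -211.00492017   18.        ] [276.77218546 231.99285513]
```

View pics/w2c.png

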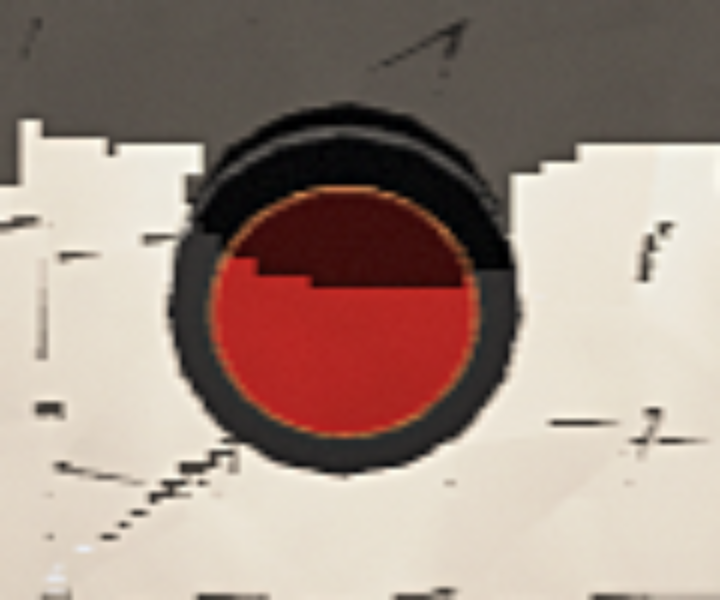

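Call:
{"op": "jog_arm", "data": {"deltas": [[[0,0,0,0,0,25,0],[0,0,0,0,0,45,0],[0,0,0,0,0,58,0],[0,0,0,0,0,58,0],[0,0,0,0,0,58,0.3],[0,0,0,0,0,58,0.5],[0,0,0,0,0,58,0.7],[0,0,0,0,0,58,0.9],[0,0,0,0,0,58,1],[0,0,0,0,0,58,1],[0,0,0,0,0,58,1],[0,0,0,0,0,58,1]]]}}

```text
clock: 2.7
ee_pos: [426.3, -211.2, 23.4]
tcp_rot: [0.707, 0.707, 0.0, 0.001]
wrist_force: [-2.3, 1.0, 21.8]
gripper_width: 37.4
```

Run:
```python
from h import *
d=grab('wrist','w3'); s=status.read_state();print(s)
```

```text
{'clock': 2.75, 'qpos': array([ 0.40523346,  0.9808264 , -0.02288972,  2.01724749,  0.13361662,
        0.14362062,  0.26024294]), 'joint_velocities': array([-8.13733588e-04,  1.13470252e-04, -5.55858627e-04, -2.25104916e-04,
        1.77639922e-05,  2.72043738e-04, -7.05013883e-04]), 'effort': array([ 2.57460410e-01, -7.71500158e+01,  1.76983137e+00, -4.59498301e+00,
        4.71339142e-02, -6.72739875e-01,  2.52812977e-03]), 'ee_pos': array([ 426.29425385, -211.12187297,   23.36677927]), 'tcp_rot': array([7.07114421e-01, 7.07098851e-01, 2.22933493e-04, 6.01411748e-04]), 'wrist_force': array([-1.56212317,  1.70994937, 22.01530954]), 'moment': array([ 3.13964834e-01,  4.61674317e-01, -4.58807188e-04]), 'gripper_width': 37.15579866302447}
```

View pics/w3.png

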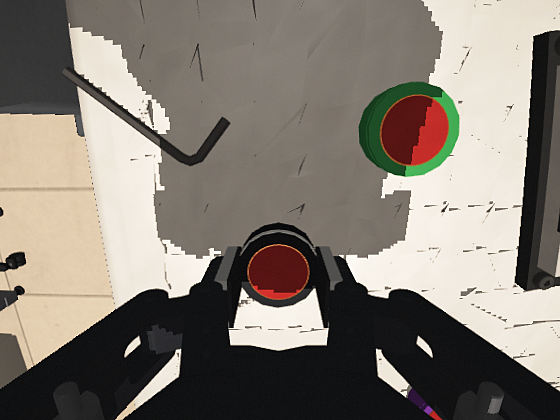

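Run:
```python
from h import *
d=load('w3')
for P in [(426.3,-211,18),(406,-200,6),(406,-200,18),(406,-222,6),(406,-222,18),(406,-200,30)]: print(P,proj(d,P))
c=cv2.resize(d['color'][200:350,180:380,::-1],None,fx=4,fy=4);c=np.clip(c.astype(float)*2.5,0,255);cv2.imwrite('pics/w3c.png',c)
e=grab('side','e3');c=cv2.resize(e['color'][210:330,190:330,::-1],None,fx=5,fy=5,interpolation=cv2.INTER_CUBIC);c=np.clip(c.astype(float)*2,0,255);cv2.imwrite('pics/e3c.png',c)
```

```text
(426.3, -211, 18) [277.40342735 272.22796334]
(406, -200, 6) [238.15304779 241.85975682]
(406, -200, 18) [234.99584644 251.61335778]
(406, -222, 6) [239.76855626 279.68000746]
(406, -222, 18) [236.88970975 291.86001983]
(406, -200, 30) [231.29780756 263.05012049][ WARN:0@0.455] global loadsave.cpp:1063 imwrite_ Unsupported depth image for selected encoder is fallbacked to CV_8U.
```

View pics/w3c.png

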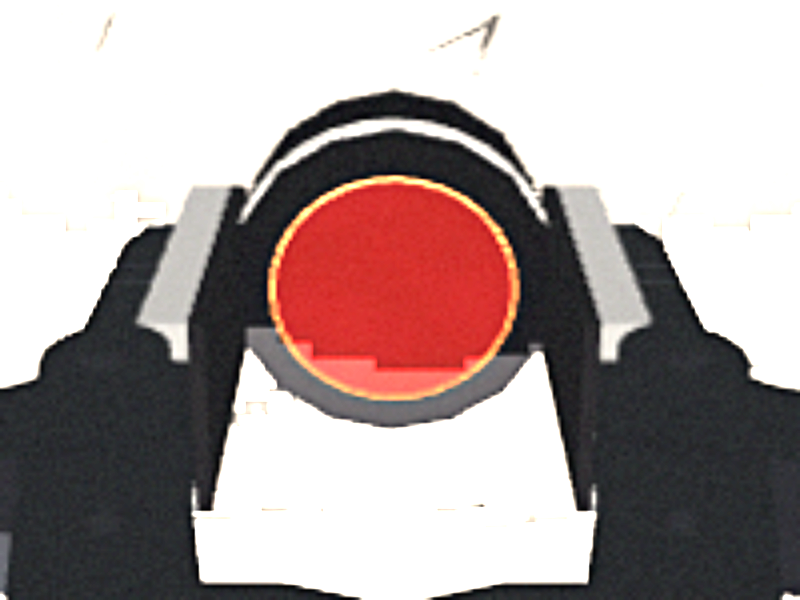

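View pics/e3c.png

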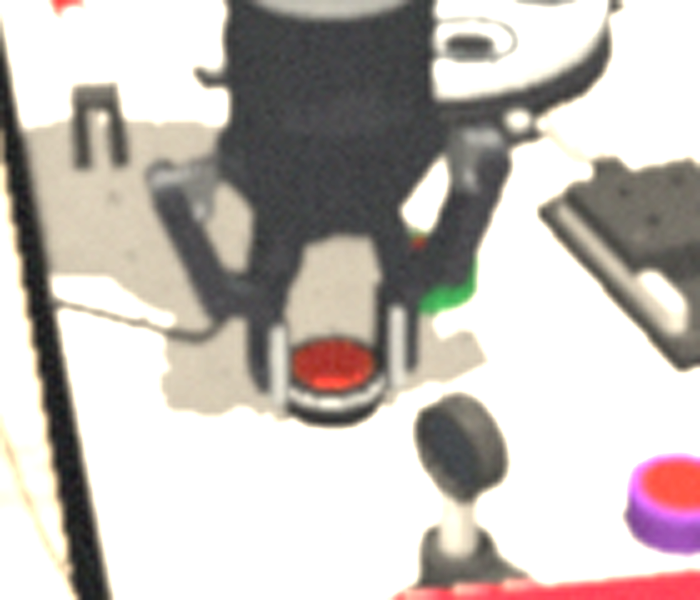

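Call:
{"op": "jog_arm", "data": {"deltas": [[[0,0,0,0,0,-30,1],[0,0,0,0,0,-70,1],[0,0,-0.13,20,5,-98,1],[0,0,-0.26,40,10,-98,1],[0,0,-0.4,60,15,-98,1],[0,0,-0.53,80,20,-98,1],[0,0,-0.67,100,25,-98,1],[0,0,-0.8,120,30,-98,1],[0,0,-0.94,140,35,-98,1],[0,0,-1.07,160,40,-98,1],[0,0,-1.21,180,45,-98,1],[0,0,-1.34,200,47,-98,1],[0,0,-1.48,220,50,-98,1],[0,0,-1.61,235,52,-98,1],[0,0,-1.75,250,54,-98,1],[0,0,-1.89,262,56,-98,1],[0,0,-2.02,269,56,-98,1],[0,0,-2.02,269,56,-98,1],[0,0,-2.02,269,56,-98,1]]]}}

```text
clock: 4.7
ee_pos: [481.9, 57.5, 120.4]
tcp_rot: [-0.221, 0.975, -0.0, -0.0]
wrist_force: [-0.3, -0.1, 0.3]
gripper_width: 36.9
```

Run:
```python
from h import *
d=grab('wrist','w4'); s=status.read_state();print(s['ee_pos'],s['tcp_rot'],s['qpos'],s['gripper_width'],s['wrist_force'])
grab('scene','s4')
```

```text
[481.96635741  57.385395   120.41586812] [-2.20627997e-01  9.75357995e-01 -2.55410065e-04 -4.95594929e-05] [ 0.08704945  0.8266151  -0.49449131  1.9383722   0.71892351  0.55959282
  1.114397  ] 36.92883056466308 [ 0.00949453  0.60125541 -1.02917479]
```

View pics/w4.png

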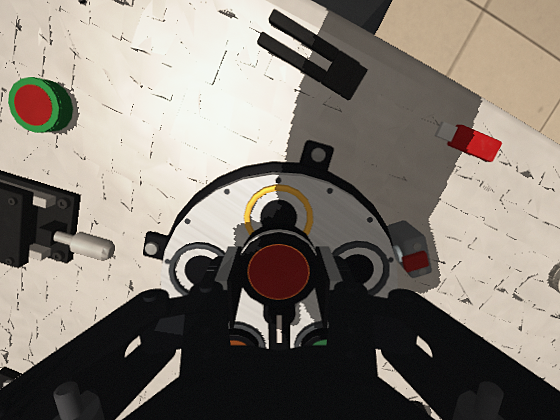

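View pics/s4.png

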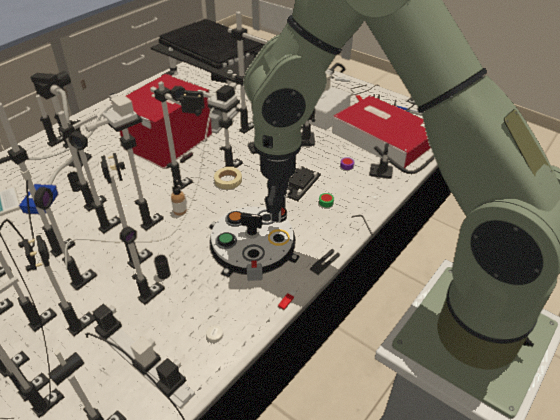

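```bash
cat >> h.py <<'E'
from scipy.optimize import least_squares
def circ(P,R=None):
    if R is None:
        f=lambda q:np.hypot(P[:,0]-q[0],P[:,1]-q[1])-q[2]; x0=[*P.mean(0),26]
    else:
        f=lambda q:np.hypot(P[:,0]-q[0],P[:,1]-q[1])-R; x0=P.mean(0)
    r=least_squares(f,x0,loss='soft_l1'); return r.x,np.sqrt(np.mean(r.fun**2))
E
python3 - <<'E'
from h import *
for t,roi in [('w4',(235,175,325,245)),('wrist0',(165,100,230,170)),('w1',(300,0,380,60))]:
    d=load(t);h=cv2.cvtColor(d['color'],cv2.COLOR_RGB2HSV)
    m=cv2.inRange(h,(15,110,90),(32,255,255));k=np.zeros_like(m);k[roi[1]:roi[3],roi[0]:roi[2]]=1;m*=k
    p=cv2.findNonZero(m)[:,0]; P=np.array([onz(d,u,v,35)[:2] for u,v in p])
    print(t,len(p),circ(P),circ(P,24))
d=load('w4');h=cv2.cvtColor(d['color'],cv2.COLOR_RGB2HSV)
m=cv2.inRange(h,(0,120,40),(8,255,255))|cv2.inRange(h,(172,120,40),(180,255,255))
m[:230]=0;m[310:]=0;m[:,:240]=0;m[:,320:]=0
c=max(cv2.findContours(m,0,1)[0],key=cv2.contourArea)[:,0]
P=np.array([onz(d,u,v,115)[:2] for u,v in c]);print('glass',circ(P))
b=cv2.resize(d['color'][150:350,150:410,::-1],None,fx=3,fy=3);cv2.imwrite('pics/w4c.png',np.clip(b*1.8,0,255).astype(np.uint8))
E
```

```text
w4 791 (array([481.16921194,  57.58191266,  23.43249045]), np.float64(1.3249492567196748)) (array([481.73049953,  57.84634516]), np.float64(1.3923501742822226))
wrist0 504 (array([481.77494434,  57.76795687,  23.52169284]), np.float64(1.232787803389964)) (array([481.77822793,  57.74855301]), np.float64(1.3288760943549314))
w1 512 (array([481.53184807,  57.4878126 ,  23.33758599]), np.float64(1.2080677309381096)) (array([481.51383441,  58.24517776]), np.float64(1.300514941758196))
glass (array([482.65870832,  58.24608817,  14.41697021]), np.float64(0.15529624538800293))
```

View pics/w4c.png

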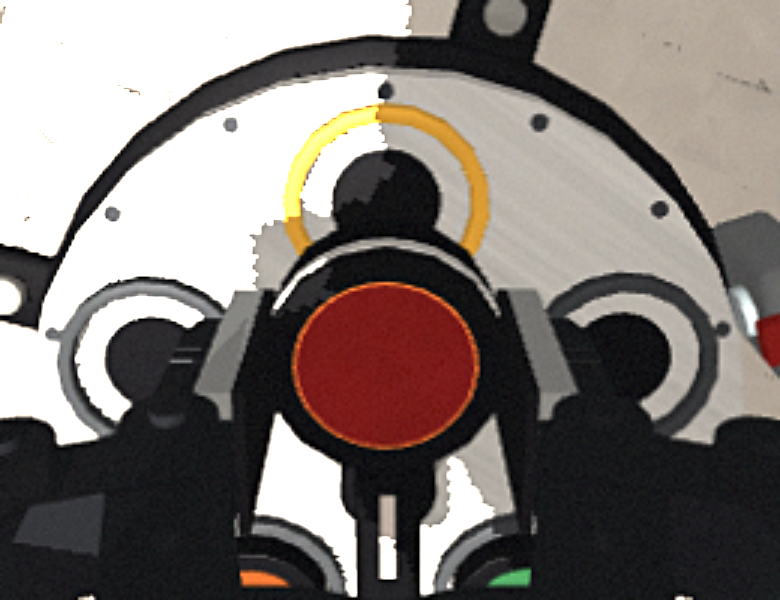

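Call:
{"op": "jog_arm", "data": {"deltas": [[[0,0,0,1,0,25,1],[0,0,0,1,0,45,1],[0,0,0,1,0,57,1],[0,0,0,1,0,57,1],[0,0,0,1,0,57,1]]]}}

```text
clock: 5.3
ee_pos: [481.1, 57.4, 63.7]
tcp_rot: [-0.222, 0.975, -0.0, -0.0]
wrist_force: [0.0, -0.2, -0.4]
gripper_width: 37.0
```

Run:
```python
from h import *
d=grab('wrist','w5'); s=status.read_state();print(s['ee_pos'],s['tcp_rot'],s['gripper_width'],s['wrist_force'])
e=grab('side','e5');grab('scene','s5')
b=cv2.resize(d['color'][150:350,150:410,::-1],None,fx=3,fy=3);cv2.imwrite('pics/w5c.png',np.clip(b*1.8,0,255).astype(np.uint8))
c=cv2.resize(e['color'][160:260,210:340,::-1],None,fx=6,fy=6,interpolation=cv2.INTER_CUBIC);cv2.imwrite('pics/e5c.png',np.clip(c*1.8,0,255).astype(np.uint8))
z=s['ee_pos'][2]-23.4+18
h=cv2.cvtColor(d['color'],cv2.COLOR_RGB2HSV)
m=cv2.inRange(h,(0,120,40),(8,255,255))|cv2.inRange(h,(172,120,40),(180,255,255))
m[:230]=0;m[310:]=0;m[:,:240]=0;m[:,320:]=0
c=max(cv2.findContours(m,0,1)[0],key=cv2.contourArea)[:,0]
P=np.array([onz(d,u,v,z)[:2] for u,v in c]);print('glass',circ(P))
m=cv2.inRange(h,(15,110,90),(32,255,255));m[255:]=0;m[:150]=0;m[:,:220]=0;m[:,340:]=0
p=cv2.findNonZero(m)[:,0]; P=np.array([onz(d,u,v,35)[:2] for u,v in p]);print(len(p),circ(P),circ(P,24))
```

```text
[481.29548372  57.46113981  63.92755282] [-2.22168423e-01  9.75008259e-01 -8.73604665e-05  2.80035551e-04] 37.01663223679425 [ 0.18956112  0.25393712 -1.80961746]
glass (array([481.75585678,  58.13506654,  14.4089596 ]), np.float64(0.16543472022373223))
989 (array([480.93967663,  57.52034718,  23.33487802]), np.float64(1.3583610288926202)) (array([481.69537738,  57.88006895]), np.float64(1.3777181800211808))
```

View pics/w5c.png

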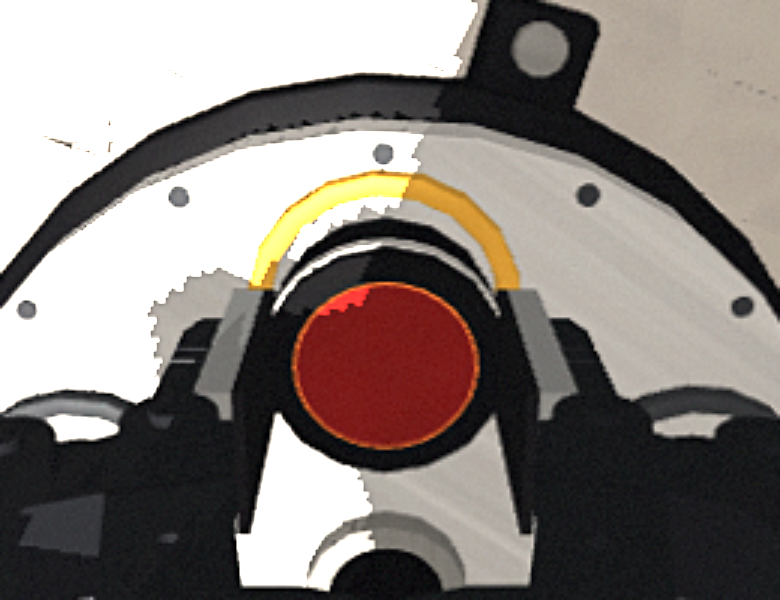

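View pics/e5c.png

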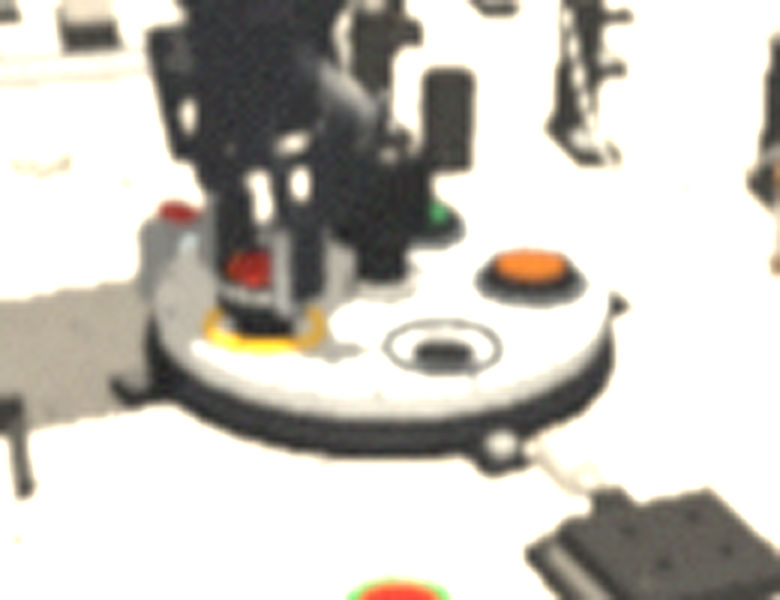

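Call:
{"op": "jog_arm", "data": {"deltas": [[[0,0,0,0,0,3,1],[0,0,0,0,0,5,1],[0,0,0,0,0,6,1],[0,0,0,0,0,7,1],[0,0,0,0,0,8,1],[0,0,0,0,0,9,1],[0,0,0,0,0,9.5,1],[0,0,0,0,0,9.5,1]]]}}

```text
clock: 6.25
ee_pos: [481.0, 57.6, 53.7]
tcp_rot: [-0.223, 0.975, 0.0, -0.0]
wrist_force: [0.4, 0.9, -0.5]
gripper_width: 37.2
```

Run:
```python
from h import *
d=grab('wrist','w6'); s=status.read_state();print(s['ee_pos'],s['tcp_rot'],s['gripper_width'],s['wrist_force'],s['moment'])
b=cv2.resize(d['color'][150:350,150:410,::-1],None,fx=3,fy=3);cv2.imwrite('pics/w6c.png',np.clip(b*1.8,0,255).astype(np.uint8))
```

```text
[481.04900925  57.58172422  53.77951277] [-2.22719089e-01  9.74882662e-01  8.32984070e-06 -5.86128984e-05] 37.211278098413544 [ 0.82503889 -0.46344052 -0.77460791] [ 0.04070701 -0.00853683 -0.01277835]
```

View pics/w6c.png

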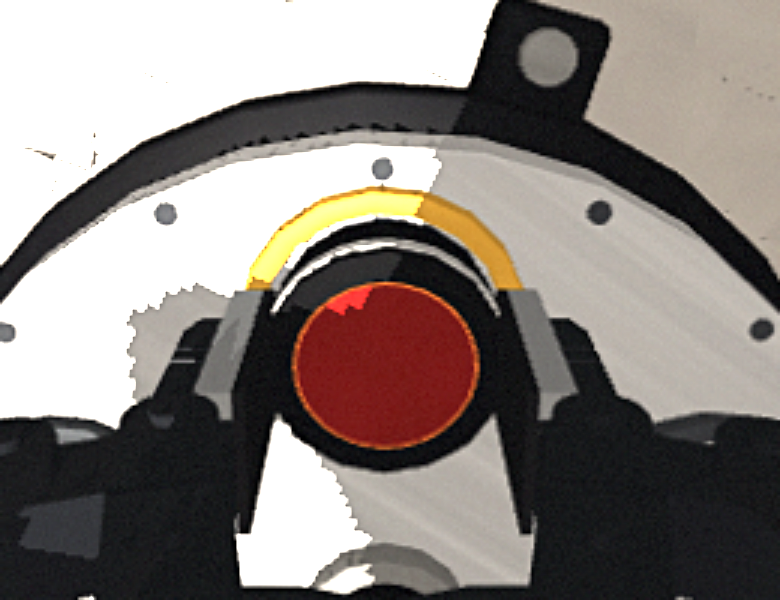

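Call:
{"op": "jog_arm", "data": {"deltas": [[[0,0,0,0,0,0.5,1],[0,0,0,0,0,1,1],[0,0,0,0,0,1,1]]]}}

```text
clock: 6.6
ee_pos: [481.1, 57.5, 53.4]
tcp_rot: [-0.223, 0.975, -0.0, 0.0]
wrist_force: [-3.2, -0.6, 18.0]
gripper_width: 37.1
```

Call:
{"op": "jog_arm", "data": {"deltas": [[[0,0,0,0,0,0,0.6],[0,0,0,0,0,0,0.45],[0,0,0,0,0,0,0.35],[0,0,0,0,0,0,0.3],[0,0,0,0,0,0,0.3],[0,0,0,0,0,0,0.3],[0,0,0,0,0,0,0.3]]]}}

```text
clock: 7.3
ee_pos: [481.0, 57.6, 52.7]
tcp_rot: [-0.223, 0.975, 0.0, -0.0]
wrist_force: [0.1, -0.2, 0.3]
gripper_width: 59.8
```

Run:
```python
from h import *
d=grab('wrist','w7'); s=status.read_state();print(s['ee_pos'],s['tcp_rot'],s['gripper_width'],s['wrist_force'],s['moment'])
b=cv2.resize(d['color'][150:350,150:410,::-1],None,fx=3,fy=3);cv2.imwrite('pics/w7c.png',np.clip(b*1.8,0,255).astype(np.uint8))
```

```text
[481.03057711  57.60028575  52.75217489] [-2.22743689e-01  9.74877039e-01  2.63067309e-05 -7.97410211e-05] 59.81040655348308 [-0.1715129  -0.53089288 -0.81246143] [0.01280077 0.02625434 0.0242281 ]
```

View pics/w7c.png

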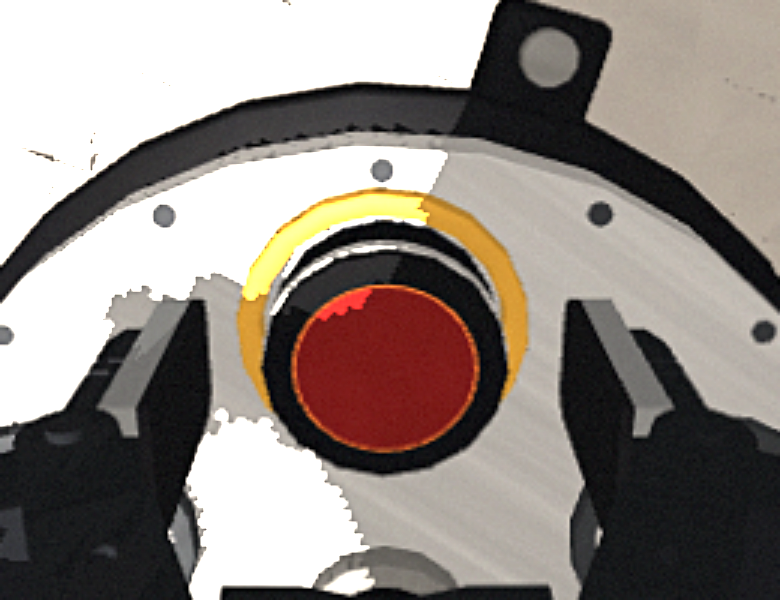

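Call:
{"op": "jog_arm", "data": {"deltas": [[[0,0,0,0,0,-15,0.3],[0,0,0,0,0,-45,0.3],[0,0,0,0,0,-80,0.3],[0,0,0,0,0,-108,0.3],[0,0,0,0,0,-108,0.3],[0,0,0,0,0,-108,0.3]]]}}

```text
clock: 7.95
ee_pos: [481.1, 57.3, 160.9]
tcp_rot: [-0.222, 0.975, -0.0, 0.0]
wrist_force: [-0.4, -0.0, 0.3]
gripper_width: 59.7
```

Run:
```python
from h import *
d=grab('wrist','w8'); s=status.read_state();print(s['ee_pos'],s['tcp_rot'],s['qpos'])
b=cv2.resize(d['color'][130:350,140:420,::-1],None,fx=2.8,fy=2.7);cv2.imwrite('pics/w8c.png',np.clip(b*1.8,0,255).astype(np.uint8))
```

```text
[480.89825557  57.34482682 160.28339632] [-2.22572019e-01  9.74916195e-01 -8.05019765e-05 -3.19783061e-04] [ 0.13022525  0.76462622 -0.57018984  1.90638832  0.6516569   0.66402231
  1.17530176]
```

View pics/w8c.png

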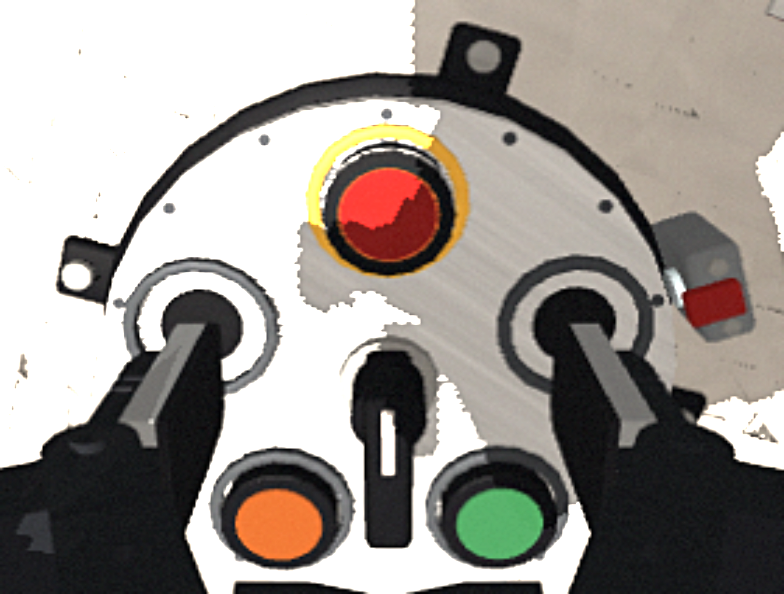

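Run:
```python
from h import *
d=load('w8');h=cv2.cvtColor(d['color'],cv2.COLOR_RGB2HSV)
m=cv2.inRange(h,(0,120,40),(8,255,255))|cv2.inRange(h,(172,120,40),(180,255,255));m[:180]=0;m[240:]=0;m[:,:250]=0;m[:,310:]=0
c=max(cv2.findContours(m,0,1)[0],key=cv2.contourArea)[:,0]
print('filter',circ(np.array([onz(d,u,v,48)[:2] for u,v in c])))
m=cv2.inRange(h,(15,110,90),(32,255,255));m[240:]=0;m[:150]=0;m[:,:240]=0;m[:,320:]=0
P=np.array([onz(d,u,v,35)[:2] for u,v in cv2.findNonZero(m)[:,0]]);print('seat',circ(P))
S={}
for n,lo,hi in [('or',(5,120,90),(14,255,255)),('gr',(50,80,60),(85,255,255))]:
    for t in ['w8','wrist0']:
        q=load(t);hh=cv2.cvtColor(q['color'],cv2.COLOR_RGB2HSV);m=cv2.inRange(hh,lo,hi)
        k,l,st,ce=cv2.connectedComponentsWithStats(m);i=1+np.argmax(st[1:,4]);print(n,t,st[i],onz(q,*ce[i],41))
# bar top end corners at z=90
for u,v in [(365,547),(412,547)]: print(onz(d,140+u/2.8,130+v/2.7,90).round(1))
# bar in wrist0
q=load('wrist0');b=cv2.resize(q['color'][70:140,200:285,::-1],None,fx=8,fy=8);cv2.imwrite('pics/kb.png',np.clip(b*2.,0,255).astype(np.uint8))
```

```text
filter (array([481.56747789,  58.00672141,  14.44544913]), np.float64(0.3587903921505156))
seat (array([482.00949012,  57.97672016,  23.95724794]), np.float64(1.3777967609574415))
or w8 [224 311  31  26 631] [604.60217622  74.97572867  41.        ]
or wrist0 [292 103  28  30 650] [604.11180749  74.85385035  41.        ]
gr w8 [ 47  83  46  48 697] [ 477.90330537 -128.3210808    41.        ]
gr wrist0 [260  32  29  32 750] [570.64826481 143.76204283  41.        ]
[564.1  90.9  90. ]
[558.4 102.8  90. ]
```

View pics/kb.png

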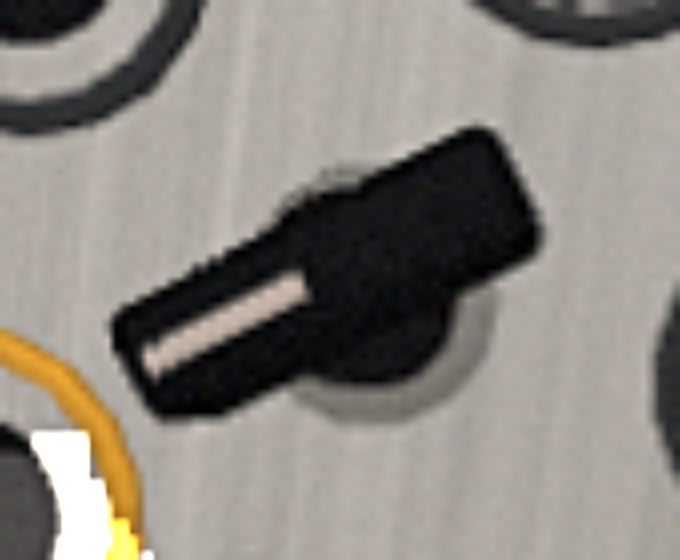

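Call:
{"op": "jog_arm", "data": {"deltas": [[[0,0,-0.005,-30,0,0,0.3],[0,0,-0.005,-55,0,0,0.3],[0,0,-0.005,-65.2,0,20,0.3],[0,0,-0.005,-65.2,0,45,0.3],[0,0,-0.005,-65.2,0,65,0.3],[0,0,-0.005,-65.2,0,80,0.3],[0,0,-0.005,-65.2,0,84.5,0.3],[0,0,-0.005,-65.2,0,84.5,0.3],[0,0,-0.005,-65.2,0,84.5,0.3]]]}}

```text
clock: 8.9
ee_pos: [539.9, 86.0, 76.6]
tcp_rot: [-0.225, 0.974, 0.0, 0.0]
wrist_force: [0.1, 0.2, 0.9]
gripper_width: 59.9
```

Run:
```python
from h import *
d=grab('wrist','w9'); s=status.read_state();print(s['ee_pos'],s['tcp_rot'],s['qpos'],s['wrist_force'],s['moment'])
cv2.imwrite('pics/w9c.png',np.clip(d['color'][:,:,::-1]*1.8,0,255).astype(np.uint8))
```

```text
[539.955039    85.98695787  76.76033703] [-2.25151661e-01  9.74323702e-01  2.51572237e-05  2.31236933e-04] [ 0.03857557  0.96007544 -0.49585677  1.74381399  0.72440759  0.62874396
  1.14180562] [-0.82735731 -0.07688161  0.35360595] [ 0.02144137 -0.06731105  0.03935867]
```

View pics/w9c.png

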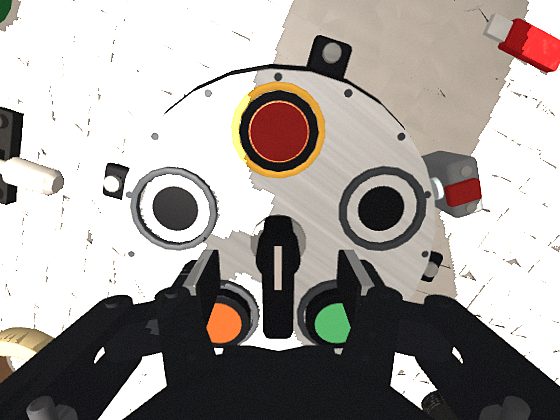

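Call:
{"op": "jog_arm", "data": {"deltas": [[[0,0,0,0,0,0,0.5],[0,0,0,0,0,0,0.6],[0,0,0,0,0,0,0.7],[0,0,0,0,0,0,0.8],[0,0,0,0,0,0,0.9],[0,0,0,0,0,0,1],[0,0,0,0,0,0,1],[0,0,0,0,0,0,1]]]}}

```text
clock: 9.75
ee_pos: [539.9, 85.8, 76.5]
tcp_rot: [-0.225, 0.974, -0.0, 0.0]
wrist_force: [-1.3, -2.0, 6.2]
gripper_width: 13.0
```

Run:
```python
from h import *
d=grab('wrist','w10'); s=status.read_state();print(s['ee_pos'],s['tcp_rot'],s['qpos'],s['wrist_force'],s['moment'],s['gripper_width'])
cv2.imwrite('pics/w10c.png',np.clip(d['color'][:,:,::-1]*1.8,0,255).astype(np.uint8))
```

```text
[539.86671551  85.78069234  76.50150351] [-2.25099138e-01  9.74335857e-01 -1.12461547e-04  5.81147158e-05] [ 0.03855559  0.96043595 -0.49543041  1.74400827  0.72472568  0.62854451
  1.1415892 ] [-1.5204717  -1.73389755  6.14402394] [-0.21830454  0.16132802  0.05905914] 12.975964217742558
```

View pics/w10c.png

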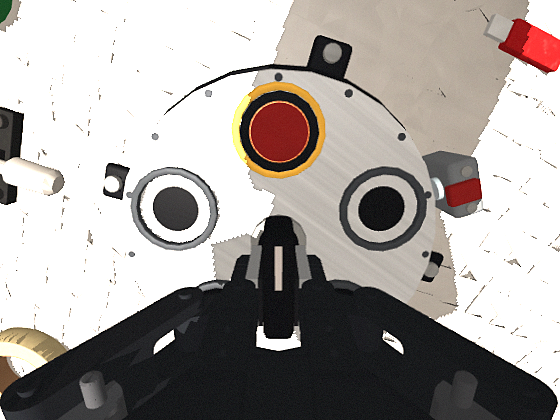

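Call:
{"op": "jog_arm", "data": {"deltas": [[[0,0,0.03,0,0,0,1],[0,0,0.08,0,0,0,1],[0,0,0.14,0,0,0,1],[0,0,0.2,0,0,0,1],[0,0,0.26,0,0,0,1],[0,0,0.32,0,0,0,1],[0,0,0.38,0,0,0,1],[0,0,0.42,0,0,0,1],[0,0,0.42,0,0,0,1],[0,0,0.42,0,0,0,1]]]}}

```text
clock: 10.8
ee_pos: [539.9, 85.7, 76.5]
tcp_rot: [-0.018, 1.0, -0.0, 0.0]
wrist_force: [0.1, -2.0, 6.0]
gripper_width: 13.0
```

Run:
```python
from h import *
d=grab('wrist','w11'); s=status.read_state();q=s['tcp_rot'];print(s['ee_pos'],2*np.arctan2(-q[0],q[1]),s['qpos'],s['wrist_force'],s['moment'],s['gripper_width'])
cv2.imwrite('pics/w11c.png',np.clip(d['color'][:,:,::-1]*1.8,0,255).astype(np.uint8))
```

```text
[539.89481743  85.73499756  76.49021376] 0.03521819668298024 [-0.0156794   0.9431448  -0.38637283  1.74582535  0.59867474  0.57254165
  0.83523935] [-1.04560066 -1.89352022  5.98993387] [-0.38921583  0.17426762  0.00397941] 13.359723730016771
```

View pics/w11c.png

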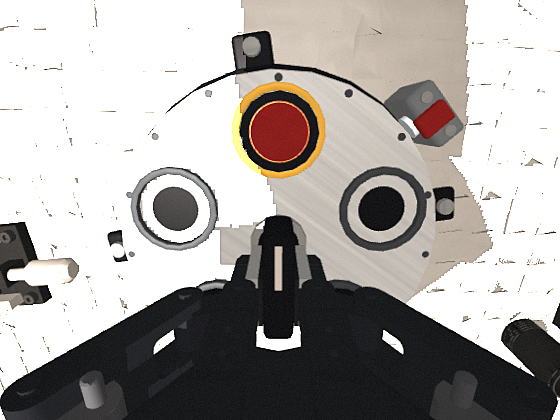

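Call:
{"op": "jog_arm", "data": {"deltas": [[[0,0,0.03,0,0,0,1],[0,0,0.08,0,0,0,1],[0,0,0.14,0,0,0,1],[0,0,0.2,0,0,0,1],[0,0,0.26,0,0,0,1],[0,0,0.32,0,0,0,1],[0,0,0.38,0,0,0,1],[0,0,0.44,0,0,0,1],[0,0,0.5,0,0,0,1],[0,0,0.56,0,0,0,1],[0,0,0.62,0,0,0,1],[0,0,0.68,0,0,0,1],[0,0,0.74,0,0,0,1],[0,0,0.79,0,0,0,1],[0,0,0.82,0,0,0,1],[0,0,0.835,0,0,0,1],[0,0,0.837,0,0,0,1],[0,0,0.837,0,0,0,1],[0,0,0.837,0,0,0,1],[0,0,0.837,0,0,0,1]]]}}

```text
clock: 12.85
ee_pos: [539.8, 85.6, 76.5]
tcp_rot: [0.39, 0.921, -0.0, 0.0]
wrist_force: [-0.1, -1.7, 6.8]
gripper_width: 12.7
```

Run:
```python
from h import *
d=grab('wrist','w12');e=grab('side','e12');g=grab('scene','s12'); s=status.read_state();q=s['tcp_rot'];print(s['clock'],s['ee_pos'],2*np.arctan2(-q[0],q[1]),s['qpos'],s['wrist_force'],s['moment'],s['gripper_width'])
cv2.imwrite('pics/w12c.png',np.clip(d['color'][:,:,::-1]*1.8,0,255).astype(np.uint8))
h=cv2.cvtColor(d['color'],cv2.COLOR_RGB2HSV)
m=cv2.inRange(h,(0,120,40),(8,255,255))|cv2.inRange(h,(172,120,40),(180,255,255));m[:80]=0;m[180:]=0;m[:,:235]=0;m[:,325:]=0
c=max(cv2.findContours(m,0,1)[0],key=cv2.contourArea)[:,0]
F=circ(np.array([onz(d,u,v,48)[:2] for u,v in c]));print('filter',F)
m=cv2.inRange(h,(15,110,90),(32,255,255));m[190:]=0;m[:70]=0;m[:,:220]=0;m[:,340:]=0
P=np.array([onz(d,u,v,35)[:2] for u,v in cv2.findNonZero(m)[:,0]]);S=circ(P);print('seat',S)
v=S[0][:2]-np.array([540.2,86.4]);v0=np.array([481.8,57.9])-np.array([540.2,86.4])
print('wheel turned cw',(np.arctan2(*v0[::-1])-np.arctan2(*v[::-1]))%(2*np.pi))
c=cv2.resize(g['color'][140:350,180:400,::-1],None,fx=2.8,fy=2.8);cv2.imwrite('pics/s12c.png',np.clip(c*1.6,0,255).astype(np.uint8))
```

```text
13.0 [539.86910944  85.64538171  76.49256922] -0.8018794512908307 [-0.12424085  0.92406673 -0.17523224  1.74951656  0.29833134  0.49402481
  0.2739968 ] [ 0.08555288 -2.98985286  6.39538473] [-0.44623456  0.14321263  0.01191721] 13.175992599315915
filter (array([495.1017259 , 133.39582656,  14.22967478]), np.float64(0.13964056186758628))
seat (array([495.04228106, 133.04065059,  23.66490557]), np.float64(1.1596712279496615))
wheel turned cw 1.2555636546307536
```

View pics/w12c.png

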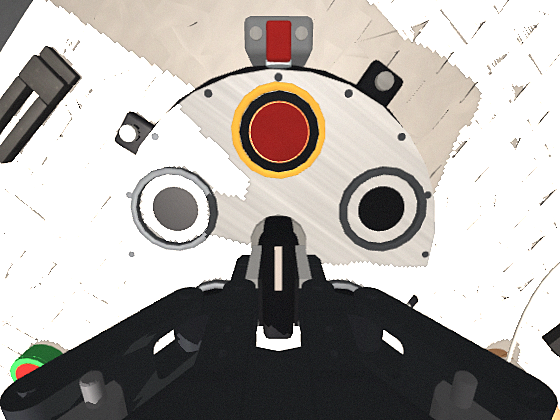

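View pics/s12c.png

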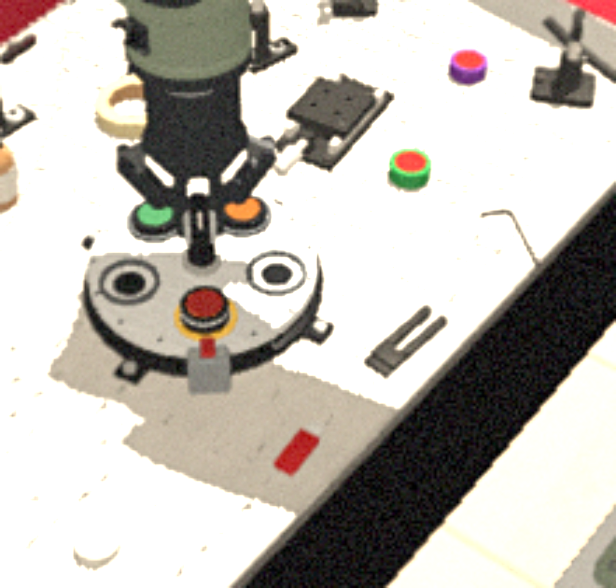

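The filter is at the read head and seated. The wheel has turned 1.256 rad and the knob is still gripped, so I'm handing the job in.

```bash
python3 -c "
from plant import job_done,status
print(job_done()); s=status.read_state();print(s['clock'],s['gripper_width'],s['joint_velocities'].round(3))"
```

```text
the job is handed in; nothing more can be done
None
the job is handed in; nothing more can be done
```

I picked up the black, aluminium-banded red filter, set it in the yellow-rimmed seat and let go. I then gripped the bar knob and turned the wheel three clicks clockwise, and handed the job in at about 13 s with the knob still gripped.

Last checks, taken just before hand-in:

- **Wheel angle:** the seat position in the wrist image gave 1.256 rad, and the tool's yaw change agreed. The third stop is at 1.257 rad.
- **Filter:** its centre is about 0.4 mm from the seat's centre, and it looked flat. It is opposite the read head.
- **Grip:** the fingers read about 13 mm on the 14 mm bar. They also read about 37 mm on the 40 mm filter, so the width reading seems a little low. I saw no slip.
- **Lens case and iris:** both still stood, and the arm never went near the lens case and stayed clear of the iris. I judged this by eye and did not measure their positions again.

No checks failed. The read-out of the state after hand-in returned nothing, so I could not confirm the final second myself.

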